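# Riddle the silver shot from the sieve basket, then tip out the parts

### The job

Take the sieve basket by its bronze knob and shake it briskly from side to side until all five silver shot have dropped through the slots into the sweep tray below. Then tip the basket up so that the blue wax block and the silver ring slide out through the swinging gate and down the chute into the cloth-lined catch tray, and lower the basket gently back onto its rest and let go, leaving the other tools on the bench alone.

Things in the scene. Friction and masses are not known exactly. Their poses are not given: they have to be found in the camera images.
- stand: fixed light-wood stand, 390 x 280 mm, side boards 64 mm high. Origin on the bench below the middle of the basket; +x points along its length from the knob end to the catch tray, +y along the shake direction. Under the basket, from x -100 to +88 mm, y +-130 mm, lies the sweep tray (floor z 6 mm, dark). Behind it a chute, then the catch tray.
- catch (a point): centre of the catch tray's floor (z 6 mm), at x +210 mm of the stand: blue cloth, 120 mm in x, 260 mm in y, end wall to z 60 mm. From the basket's mouth (x +94 mm, z 66 mm) a steel chute falls to it at 45 degrees.
- carriage (a joint): side-to-side position of the sieve basket (m): 0 in the middle, positive to the stand's +y, end stops at -0.025 and +0.025. Slides with about 1 N and stays where it is left. Basket and knob move with it.
- basket (a joint): tip angle of the sieve basket (rad): 0 level on its rest, grows to the stop at 1.15 as the knob end is raised and swung over towards the catch tray. Basket 175 mm in x, 184 mm in y, walls 45 mm, 0.5 kg, rosewood; lifting at the knob takes about 5 N; it falls back if let go. Floor (z 73 mm): dark slats along x, 14 mm wide at y 0 and +-34 mm, 20 mm slots between. Parts slide out by about 0.9 rad.
- hinge (a point): middle of the basket's hinge line at the mouth end, parallel to the stand's y: x +90 mm, z 70 mm of the stand; it moves in y with the carriage
- gate (a joint): light wooden gate hanging across the basket's mouth from a rod 45 mm above its floor: 0 closed, grows (rad) as it swings outward. It opens by itself as the basket tips.
- grip (a point): centre of the bronze knob on the basket's end wall nearest the robot: a drum 24 mm in diameter, 18 mm long, its axis along the stand's y. Pinch it across its two flat ends (18 mm) from above; it can turn between the fingers as the basket tips. With the basket level: x -82 mm, z 155 mm of the stand, 172 mm from and 85 mm above the hinge, 40 mm above the wall's top. At full tip z is 262 mm.
- wax_center (a point): centre of the blue wax carving block, 70 x 45 x 22 mm, lying in the basket at the start
- cup_center (a point): centre of the silver bezel cup ring, outer diameter 64 mm, hole 48 mm, 16 mm high, lying flat in the basket at the start
- shot0_center (a point): centre of silver shot 1 of 5, a polished ball 14 mm in diameter, 15 g, resting on a slat of the basket at the start; the shot start to roll off sideways only when the basket is moved at more than about 1.5 m/s2, as in brisk strokes of 30 to 40 mm, several of them
- shot1_center (a point): centre of silver shot 2 of 5, a polished ball 14 mm in diameter, 15 g, resting on a slat of the basket at the start
- shot2_center (a point): centre of silver shot 3 of 5, a polished ball 14 mm in diameter, 15 g, resting on a slat of the basket at the start
- shot3_center (a point): centre of silver shot 4 of 5, a polished ball 14 mm in diameter, 15 g, resting on a slat of the basket at the start
- shot4_center (a point): centre of silver shot 5 of 5, a polished ball 14 mm in diameter, 15 g, resting on a slat of the basket at the start
- pusher: steel bezel pusher with rosewood grip, 110 mm long, lying on the bench, not part of the job; origin under its middle, along x
- bur_stand: round bronze bur stand, 68 mm across, 58 mm high, not part of the job; origin under its centre
- hammer: bench hammer 200 mm long, not part of the job; origin under its middle, along x
- spare_wax: spare green wax block 85 x 55 x 30 mm, on the bench, not part of the job; origin under its centre

How it is judged:
On the way, in this order (a step that is already met when the one before it is completed fails the run):
1. all five shot are down in the sweep tray while the wax block and the ring are still in the basket (x of shot0_center in the frame of stand between -0.105 and 0.09 m and y of shot0_center in the frame of stand between -0.13 and 0.13 m and z of each of shot0_center, shot1_center, shot2_center, shot3_center, shot4_center in the frame of stand below 0.04 m and x of shot1_center in the frame of stand between -0.105 and 0.09 m and y of shot1_center in the frame of stand between -0.13 and 0.13 m and x of shot2_center in the frame of stand between -0.105 and 0.09 m and y of shot2_center in the frame of stand between -0.13 and 0.13 m and x of shot3_center in the frame of stand between -0.105 and 0.09 m and y of shot3_center in the frame of stand between -0.13 and 0.13 m and x of shot4_center in the frame of stand between -0.105 and 0.09 m and y of shot4_center in the frame of stand between -0.13 and 0.13 m and x of wax_center in the frame of stand between -0.09 and 0.095 m and z of each of wax_center, cup_center in the frame of stand above 0.065 m and x of cup_center in the frame of stand between -0.09 and 0.095 m), for 0.2 s.
2. the wax block and the ring have been tipped into the catch tray (x of wax_center in the frame of stand between 0.1 and 0.275 m and y of wax_center in the frame of stand between -0.13 and 0.13 m and z of each of wax_center, cup_center in the frame of stand below 0.065 m and x of cup_center in the frame of stand between 0.1 and 0.275 m and y of cup_center in the frame of stand between -0.13 and 0.13 m), for 0.2 s.
At the end, for the whole second after the job is handed in: All five shot lie in the sweep tray (below 40 mm), the wax block and the ring lie still in the catch tray or on its chute (centres at x 100 to 275 mm of the stand, between the side boards, below 65 mm), and the basket is level on its rest (within 0.04 rad) (all of step 2 and x of shot0_center in the frame of stand between -0.105 and 0.09 m and y of shot0_center in the frame of stand between -0.13 and 0.13 m and z of each of shot0_center, shot1_center, shot2_center, shot3_center, shot4_center in the frame of stand below 0.04 m and x of shot1_center in the frame of stand between -0.105 and 0.09 m and y of shot1_center in the frame of stand between -0.13 and 0.13 m and x of shot2_center in the frame of stand between -0.105 and 0.09 m and y of shot2_center in the frame of stand between -0.13 and 0.13 m and x of shot3_center in the frame of stand between -0.105 and 0.09 m and y of shot3_center in the frame of stand between -0.13 and 0.13 m and x of shot4_center in the frame of stand between -0.105 and 0.09 m and y of shot4_center in the frame of stand between -0.13 and 0.13 m and value of joint basket below 0.04 rad and linear speed of each of wax, cup below 0.03 m/s); the robot touches nothing.
It fails at once if the basket drops onto its rest: it turns down faster than 1.3 rad/s in the last 0.1 rad (value of joint basket below 0.1 rad and velocity of joint basket below -1.3 rad/s).
It fails at once if another tool on the bench is moved by more than 30 mm (distance of any of pusher, bur_stand, hammer, spare_wax from where it was at the start of the episode above 0.03 m).
It also fails if it takes over 51 s, if anything falls off the work surface, if the arm or the gripper's body presses on something with over 40 N, if the wrist force passes 120 N, or if a joint passes its speed limit or range.

### The arm

A 7-joint arm with a two-finger parallel gripper is mounted at the origin on the work surface. World frame = base frame: x ahead of the robot, y to its left, z up, the work surface at z = 0. Lengths are in m, angles in rad, forces in N, time in s.
With the tool pointing down it reaches from about 0.425 to 0.875 m from the base axis. Payload 4.7 kg.
Tool frame: the origin (TCP) lies at the very end of the fingers, on their centre line; the grasp point (between the pads) lies 19 mm behind it (ctrl.grip_depth is the distance from the TCP to the grasp point, in m); x points along the fingers, y is the direction in which the jaws open and shut, and the axes are right-handed (so a half turn about x gives the same grasp; the last joint's range is limited). The gripper opens to 87 mm and grips with 3 to 60 N. Pads are 19 mm wide; open, the fingers measure 117 mm over their backs; the gripper's body (75 mm by 190 mm) begins 51 mm behind the grasp point.
Start: joints at [1.356, 0.321, -0.07, 1.45, 0.023, 1.371, -0.057], TCP at [0.147, -0.633, 0.223] pointing down, gripper open.
Joint ranges: [-2.86, 2.86], [-0.3, 2.09], [-1.38, 1.24], [0.06, 2.45], [-1.56, 4.7], [0.09, 2.05], [-2.69, 2.69]. Speed limits (rad/s): [2.57, 2.57, 3.14, 3.14, 3.14, 3.14, 3.14].

### API

Orientations are given as a 3x3 rotation matrix whose columns are the frame's x, y, z axes.
In Python, from bench import ctrl, vision, spotter gives the robot as it stands. The module is installed in compiled form; this text tells all that it offers. Calls block until the motion is done:
- ctrl.movep(position, orientation): joint-space move of the TCP to a pose.
- ctrl.move_linear(position, frame=None, velocity=0.15, guard=None): straight line of the TCP; frame=None keeps the orientation; velocity is the mean speed in m/s. With guard (N) it stops when the force on the tool has changed by that much, and returns True; else False.
- ctrl.set_joints(angles): joint-space move.
- ctrl.gripper_open() and ctrl.close(force=None): open the fingers fully, or close them until they stop; force is the grip in N (None keeps the last).
- ctrl.pause(seconds).
- ctrl.solve_ik(position, orientation): joint angles nearest the present ones, or None.
- vision.camera(name): name is "side" or "top"; returns a dict with "image" (420x560x3 uint8, red, green, blue), "range_z" (420x560 float32, m along the optical axis (not along the pixel's ray), 0 where there is no reading), "fx", "fy", "cx", "cy" (pixels), "k1" (the pictures are not rectified: a ray, as slopes to the right and down, at radius r is drawn at 1 + k1 r^2 times it, then the intrinsics apply), "world_to_cam" (4x4, takes a point from world to camera coordinates). Camera axes: x right, y up, looking along -z (the intrinsics and any distortion apply to the point x, -y, -z); pixel columns grow to the right and rows downward; lengths in m; the calibration is good to about 2 mm. A picture is of the moment at which its call begins.
A pose or a line that the arm cannot do raises ctrl.MotionError and nothing moves.
- ctrl.hand_in(): hands the job in, once; it reports no verdict.
Trained networks look in a picture, given as the dict that the camera call returned (one of the last four; its "shot" number tells which), for a name from the list of things; names that differ only in an ending like _2 or _b are one class to them, and where a whole thing is asked for, a point or a joint stands for the part that bears it (a point fixed in the world has none). Each returns a list of dicts, best first, with "conf" (0 to 1); they miss things now and then, are a little off and sometimes report something else, mostly with a low value. They report only what shows in the picture. A call takes as long as a camera call.
- spotter.trace(picture, name): "mask" (420x560 bool, what is visible of it) and "rect" ([left, top, width, height] in pixels, round what is visible of it).
Readings, each from a call of its own:
- ctrl.current_t(): time.
- ctrl.current_q(): joint angles.
- ctrl.current_qd(): joint speeds.
- ctrl.current_effort(): joint torques, N m.
- ctrl.current_ee_pos(): TCP position.
- ctrl.current_tcp_rot(): TCP orientation.
- ctrl.current_wrist_force(): force on the tool from outside, world axes, zero at the start.
- ctrl.current_moment(): the same for the moment, N m.
- ctrl.current_grip_width(): opening from 0.0 (shut) to 1.0 (fully open).
Only numpy, scipy, OpenCV 4.12 (cv2) and the standard library are available. Lean on these libraries where they do the work, as an engineer would, in place of code of your own. Each camera call takes 0.05 s, during which the arm holds its last target. There are 200 camera calls.

## Working session

There is one attempt and no reset: what is moved stays moved. The work goes in short steps, each a Python script; the robot and the scene stay as the last script left them, time stands still between calls to the robot, and variables do not carry over. Pictures are saved under pics/ and viewed, about 8 in all and at most 12, crops included, and the job is handed in when it is done.

```bash
mkdir -p pics
cat > h.py <<'E'
import numpy as np, cv2
from bench import ctrl, vision, spotter
def cloud(c):
    H,W=c["range_z"].shape
    u,v=np.meshgrid(np.arange(W),np.arange(H))
    xd=(u-c["cx"])/c["fx"]; yd=(v-c["cy"])/c["fy"]
    x,y=xd.copy(),yd.copy()
    for _ in range(10):
        s=1+c["k1"]*(x*x+y*y); x=xd/s; y=yd/s
    z=c["range_z"]; P=np.stack([x*z,-y*z,-z,np.ones_like(z)],-1)
    P=P@np.linalg.inv(c["world_to_cam"]).T
    P=P[...,:3]; P[z==0]=np.nan
    return P
def save(c,n): cv2.imwrite(f"pics/{n}.png",c["image"][...,::-1])
E
python3 - <<'E'
from h import *
print(ctrl.current_t(),ctrl.current_tcp_rot())
for n in("top","side"):
    c=vision.camera(n); save(c,n+"0"); P=cloud(c)
    for k in("stand","grip","basket","wax_center","cup_center","shot0_center","gate","hammer","bur_stand","spare_wax","pusher"):
        for d in spotter.trace(c,k)[:6 if k[:4]=="shot" else 1]:
            p=P[d["mask"]]; print(n,k,round(d["conf"],2),d["rect"],np.round(np.nanmedian(p,0),3),np.round(np.nanmin(p,0),3),np.round(np.nanmax(p,0),3))
E
```

```text
0.0 [[-5.28238912e-04  2.26824052e-01 -9.73935609e-01]
 [ 1.81480614e-03 -9.73933924e-01 -2.26824644e-01]
 [-9.99998214e-01 -1.88732193e-03  1.02828114e-04]]
top stand 0.85 [255.6, 123.5, 100.8, 129.7] [ 0.667 -0.09   0.02 ] [ 0.468 -0.244 -0.009] [0.886 0.063 0.171]
top grip 0.56 [275.5, 185.0, 65.8, 66.1] [ 0.591 -0.095  0.074] [ 0.491 -0.19   0.004] [0.68  0.003 0.171]
top basket 0.84 [276.3, 182.7, 64.0, 64.2] [ 0.594 -0.094  0.075] [ 0.491 -0.183  0.004] [0.674 0.003 0.171]
top wax_center 0.55 [282.6, 213.9, 24.9, 22.5] [ 0.55  -0.049  0.094] [ 0.513 -0.083  0.004] [ 0.588 -0.022  0.104]
top cup_center 0.7 [310.1, 218.1, 23.5, 17.4] [ 0.537 -0.135  0.088] [ 0.517 -0.161  0.073] [ 0.572 -0.1    0.097]
top gate 0.68 [278.8, 181.1, 58.6, 8.1] [ 0.667 -0.09   0.114] [ 0.662 -0.168  0.072] [ 0.674 -0.007  0.126]
top hammer 0.56 [405.6, 236.8, 29.8, 62.0] [ 0.38  -0.462  0.023] [ 0.303 -0.506 -0.004] [ 0.5   -0.393  0.033]
top bur_stand 0.54 [131.3, 202.6, 19.7, 22.7] [0.603 0.435 0.022] [ 0.575  0.408 -0.001] [0.634 0.471 0.065]
top spare_wax 0.64 [409.2, 193.8, 27.6, 27.5] [ 0.593 -
[... 452 characters left out ...]
 -0.38  -0.005] [0.673 0.011 0.168]
side shot0_center 0.3 [252.8, 164.8, 64.9, 51.1] [ 0.587 -0.089  0.091] [ 0.45  -0.379 -0.004] [0.673 0.009 0.168]
side gate 0.55 [256.1, 184.1, 6.5, 17.4] [ 0.669 -0.088  0.11 ] [ 0.665 -0.165  0.075] [ 0.672 -0.011  0.12 ]
side hammer 0.87 [285.0, 148.7, 50.2, 12.6] [ 0.385 -0.457  0.019] [ 0.298 -0.499 -0.001] [ 0.5   -0.394  0.029]
side bur_stand 0.84 [299.5, 320.8, 30.2, 28.5] [0.606 0.453 0.024] [0.57  0.398 0.001] [0.636 0.475 0.059]
side spare_wax 0.82 [254.2, 148.9, 22.1, 17.5] [ 0.59  -0.453  0.026] [ 0.539 -0.555 -0.002] [ 0.638 -0.42   0.035]
side pusher 0.65 [406.3, 303.3, 15.2, 12.0] [0.34  0.444 0.024] [0.318 0.426 0.013] [0.364 0.454 0.032]
```

Run:
```python
from h import *
t=vision.camera("top"); s=vision.camera("side")
a=cv2.resize(t["image"][115:260,245:365],None,fx=4,fy=4,interpolation=cv2.INTER_CUBIC)
b=cv2.resize(s["image"][155:260,195:335],None,fx=2.2,fy=2.2,interpolation=cv2.INTER_CUBIC)
W=np.zeros((580,480+308,3),np.uint8); W[:,:480]=a; W[:231,480:788]=b; cv2.imwrite("pics/1.png",W[...,::-1])
for n,c in(("top",t),("side",s)):
    P=cloud(c); q=P.reshape(-1,3)
    R=(q[:,0]>.42)&(q[:,0]<.9)&(q[:,1]>-.3)&(q[:,1]<.12)
    k=q[R&(q[:,2]>.135)&(q[:,2]<.19)]; print(n,"knob",len(k),np.round(k.mean(0),4),k.min(0),k.max(0))
    e=q[R&(q[:,2]>.108)&(q[:,2]<.128)&(q[:,0]<.72)]; print("rim",cv2.minAreaRect(e[:,:2].astype(np.float32)))
    e=q[R&(q[:,2]>.05)&(q[:,2]<.068)]; r=cv2.minAreaRect(e[:,:2].astype(np.float32)); print("boards",r)
```

```text
top knob 46 [ 0.5002 -0.0932  0.1635] [ 0.49105977 -0.10276165  0.15275759] [ 0.51126814 -0.08487965  0.17456284]
rim ((0.5840157270431519, -0.09044686704874039), (0.17544330656528473, 0.1847643107175827), 1.9520360231399536)
boards ((0.6693037152290344, -0.08671200275421143), (0.38963958621025085, 0.27924972772598267), 1.9431214332580566)
side knob 54 [ 0.4996 -0.0881  0.1568] [ 0.48838007 -0.10254857  0.13511087] [ 0.50987641 -0.07970093  0.16720041]
rim ((0.5825335383415222, -0.08769411593675613), (0.1757613718509674, 0.19381926953792572), 1.922703504562378)
boards ((0.6656649708747864, -0.0864471048116684), (0.3902083933353424, 0.2907073199748993), 1.5499435663223267)
```

View pics/1.png

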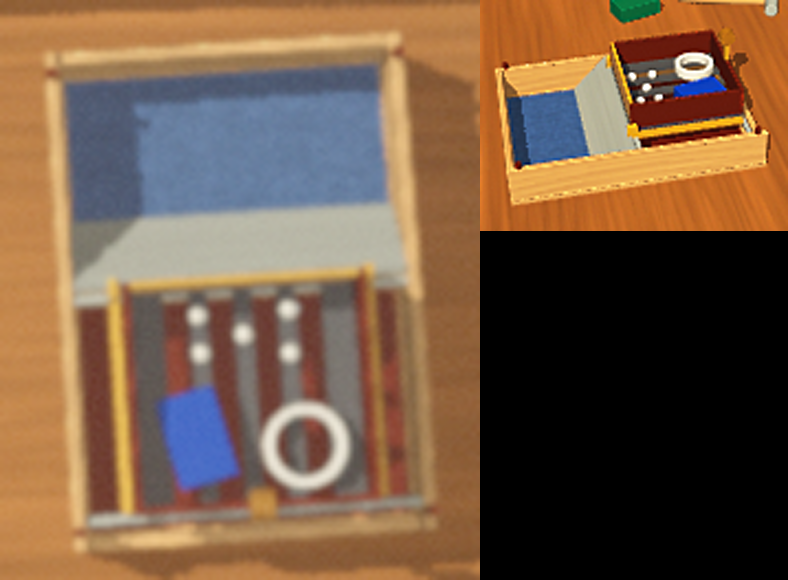

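```bash
cat >> h.py <<'E'
yaw=np.deg2rad(1.94); U=np.array([np.cos(yaw),np.sin(yaw),0]); V=np.array([-U[1],U[0],0]); Z=np.array([0,0,1.])
K=np.array([.500,-.0912,.155])          # knob, level
X=-Z; R=np.column_stack([X,-V,np.cross(X,-V)])
D=ctrl.grip_depth
def tcp(th=0,y=0): # TCP for tip angle th, carriage offset y
    return K+U*(172-172*np.cos(th)+85*np.sin(th))/1e3+Z*(172*np.sin(th)+85*np.cos(th)-85)/1e3+V*y-Z*D
def crop(n,name):
    c=vision.camera(name); i=c["image"][100:270,190:370]
    cv2.imwrite(f"pics/{n}.png",cv2.resize(i,None,fx=3.3,fy=3.3,interpolation=cv2.INTER_CUBIC)[...,::-1]); return c
E
python3 - <<'E'
from h import *
print(D)
ctrl.movep(tcp()+Z*.07,R); print(ctrl.current_t(),ctrl.current_ee_pos()-tcp())
print(ctrl.move_linear(tcp(),velocity=.1,guard=15))
ctrl.close(25); print(ctrl.current_t(),ctrl.current_grip_width()*.087,ctrl.current_wrist_force(),ctrl.current_ee_pos()-tcp())
for n in("top","side"):
    P=cloud(crop("2"+n,n))
    q=P.reshape(-1,3); e=q[(q[:,2]>.108)&(q[:,2]<.122)&(q[:,0]<.69)&(q[:,0]>.47)&(q[:,1]>-.3)&(q[:,1]<.12)]
    print(cv2.minAreaRect(e[:,:2].astype(np.float32)))
E
```

```text
0.0187
3.6083 [-5.63077028e-05 -1.13324217e-03  6.99584089e-02]
False
5.575 0.01778937672940671 [-0.28901519 -0.2401672   0.2273008 ] [ 1.13337832e-06 -1.83151425e-04 -3.99509127e-06]
((0.6062761545181274, -0.08814109861850739), (0.13072694838047028, 0.185044065117836), 1.9697303771972656)
((0.5833296775817871, -0.08628208190202713), (0.17484794557094574, 0.19382639229297638), 1.6567282676696777)
```

View pics/2side.png

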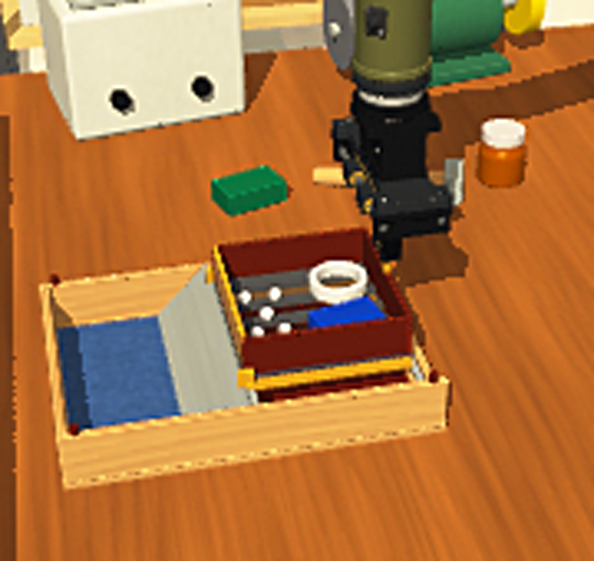

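The knob is held (17.8 mm ≈ 18 mm) at about (390,265) in the crop. All five shot, the wax and the ring are in the basket. Next is the shake.

Run:
```python
from h import *
t0=ctrl.current_t()
for k in range(6):
    for s in(.018,-.018): ctrl.move_linear(tcp(0,s),velocity=.2)
ctrl.move_linear(tcp(),velocity=.1)
print(t0,ctrl.current_t(),ctrl.current_wrist_force(),ctrl.current_grip_width()*.087)
a=vision.camera("top")["image"][115:260,245:365];b=vision.camera("side")["image"][155:260,195:335]
W=np.zeros((580,788,3),np.uint8); W[:,:480]=cv2.resize(a,None,fx=4,fy=4); W[:231,480:]=cv2.resize(b,None,fx=2.2,fy=2.2)
cv2.imwrite("pics/3.png",W[...,::-1])
```

```text
5.675 9.925 [ 1.88250033 -0.25993863 -0.50926462] 0.017650805634826013
```

View pics/3.png

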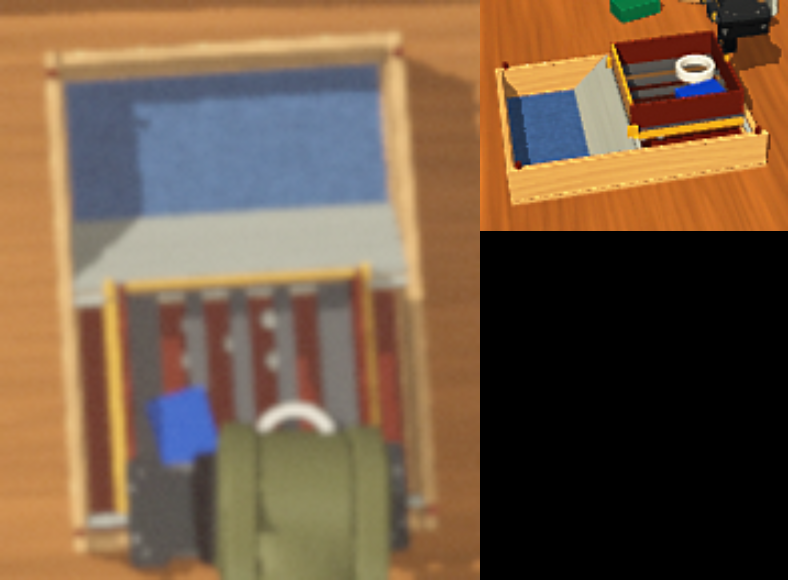

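The side view shows the basket empty of shot. From above, shot show in the sweep tray below the slots at (268,318), (272,360), (228,345), (185,325) and (185,360), so all five are down. Next I tip the basket.

Run:
```python
from h import *
F=[]
for th in np.linspace(.1,1.12,12):
    ctrl.move_linear(tcp(th),velocity=.08); F.append(ctrl.current_wrist_force().round(1).tolist())
ctrl.pause(1.5)
print(F,ctrl.current_t(),ctrl.current_grip_width()*.087)
crop("4side","side"); crop("4top","top")
W=np.hstack([cv2.resize(cv2.imread(f"pics/4{n}.png"),(396,374)) for n in("side","top")]); cv2.imwrite("pics/4.png",W)
```

```text
[[-0.4, 0.2, -6.5], [-4.5, -0.4, -2.9], [-5.6, -0.5, -0.7], [-5.7, -0.5, 0.3], [-5.3, -0.3, 0.6], [-5.3, -0.4, 0.9], [-4.8, -1.1, 1.6], [-3.0, -1.3, 2.4], [-2.4, -1.0, 3.0], [-2.1, -0.2, 2.7], [-2.7, -0.0, 2.0], [-0.7, -0.4, 2.3]] 16.0417 0.01772091034955542
```

View pics/4.png

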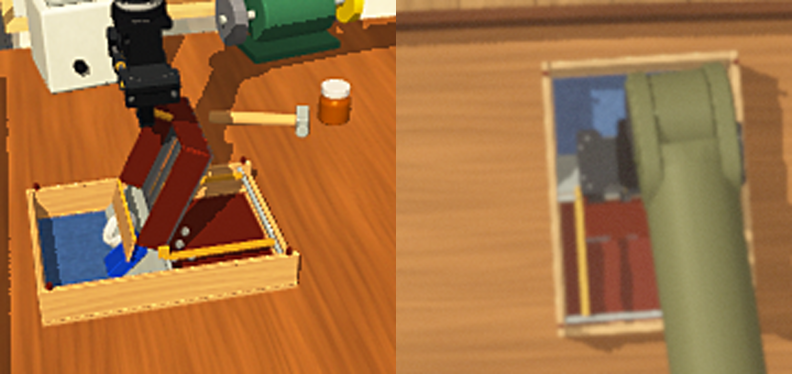

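The basket is tipped. The ring (112,232) and the wax (125,262) are out, at the foot of the chute. I'll measure where they lie before lowering.

```bash
cat >> h.py <<'E'
O=K+U*.082; O[2]=0
def where(n,names):
    c=vision.camera(n); P=cloud(c)
    for k in names:
        for d in spotter.trace(c,k)[:6 if k[:4]=="shot" else 2]:
            p=P[d["mask"]]-O; p=np.column_stack([p@U,p@V,p[:,2]]); p=p[np.isfinite(p[:,0])]
            if len(p): print(n,k,round(d["conf"],2),np.round(d["rect"]),np.round(np.median(p,0),3),np.round(np.percentile(p,5,0),3),np.round(np.percentile(p,95,0),3))
    return c
E
python3 - <<'E'
from h import *
c=where("side",["wax_center","cup_center","gate","shot0_center"])
cv2.imwrite("pics/5.png",cv2.resize(c["image"][160:250,195:330],None,fx=5,fy=5,interpolation=cv2.INTER_CUBIC)[...,::-1])
E
```

```text
side wax_center 0.68 [238. 208.  19.  19.] [0.148 0.065 0.039] [0.116 0.03  0.022] [0.167 0.071 0.062]
side cup_center 0.51 [236. 197.  14.  16.] [ 0.152 -0.04   0.023] [ 0.141 -0.058  0.017] [ 0.162 -0.005  0.036]
side gate 0.62 [245. 185.   7.  33.] [0.134 0.016 0.079] [ 0.127 -0.066  0.058] [0.141 0.084 0.096]
```

View pics/5.png

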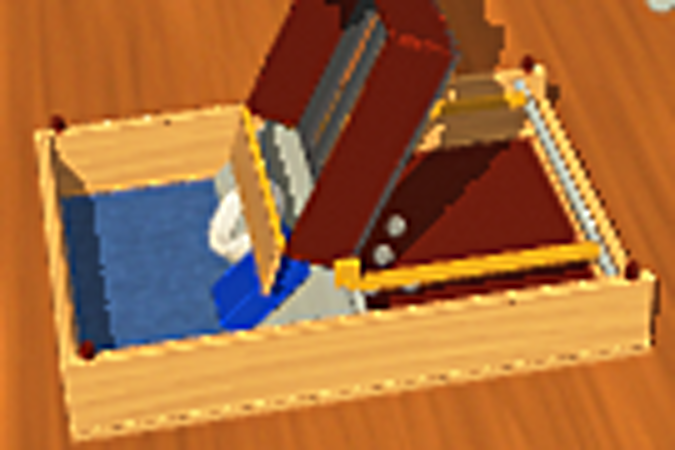

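Run:
```python
from h import *
for th in np.linspace(1.05,.15,11): ctrl.move_linear(tcp(th),velocity=.08)
for th in (.08,.03): ctrl.move_linear(tcp(th),velocity=.04)
print(ctrl.move_linear(tcp(0),velocity=.02,guard=8)); print(ctrl.current_t(),ctrl.current_wrist_force(),ctrl.current_ee_pos()-tcp())
c=where("side",["wax_center","cup_center","gate","shot0_center"])
cv2.imwrite("pics/6.png",cv2.resize(c["image"][160:250,195:330],None,fx=5,fy=5,interpolation=cv2.INTER_CUBIC)[...,::-1])
```

```text
True
21.525 [-1.62699416  0.33720998  6.18292222] [ 1.34530977e-03 -9.75351075e-06  2.27581889e-03]
side wax_center 0.8 [236. 207.  21.  20.] [0.141 0.061 0.045] [0.115 0.028 0.022] [0.167 0.07  0.066]
side wax_center 0.53 [287. 149.  46.   8.] [-0.259 -0.366  0.024] [-0.285 -0.398  0.01 ] [-0.104 -0.31   0.028]
side gate 0.42 [256. 174.   6.  29.] [ 0.088 -0.006  0.109] [ 0.083 -0.082  0.078] [0.088 0.071 0.119]
```

View pics/6.png

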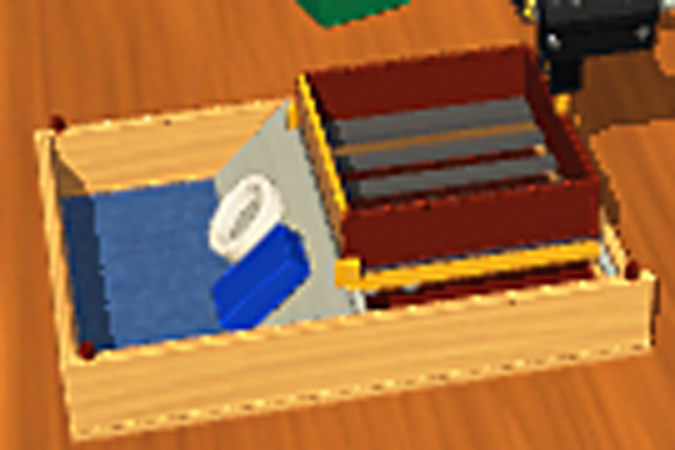

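The ring and wax rest on the chute foot (245,215 and 262,275), clear of the gate. The upward force shows the basket is bearing on its rest. I'll let go and check.

Run:
```python
from h import *
ctrl.gripper_open(); ctrl.move_linear(ctrl.current_ee_pos()+Z*.1,velocity=.12)
ctrl.movep(np.array([.43,-.26,.26]),R); ctrl.pause(.5)
print(ctrl.current_t(),ctrl.current_wrist_force())
c=where("top",["wax_center","cup_center","gate","hammer","bur_stand","spare_wax","pusher"])
for n in("top","side"):
    q=cloud(vision.camera(n)).reshape(-1,3)-O; l=np.column_stack([q@U,q@V,q[:,2]])
    l=l[np.isfinite(l[:,0])]
    B=(abs(l[:,1])<.14)
    r=l[B&(l[:,0]<.1)&(l[:,0]>-.1)&(l[:,2]>.105)&(l[:,2]<.13)]; print(n,"rim slope",np.polyfit(r[:,0],r[:,2],1),len(r))
    k=l[B&(l[:,0]<-.05)&(l[:,0]>-.11)&(l[:,2]>.14)&(l[:,2]<.2)]; print("knob",k.mean(0),k.max(0))
a=c["image"][115:260,245:365]; W=cv2.resize(a,None,fx=4.1,fy=4.1,interpolation=cv2.INTER_CUBIC)
cv2.imwrite("pics/7.png",W[...,::-1])
```

```text
25.325 [ 0.25379896 -0.03219713 -0.78483061]
top wax_center 0.52 [279. 160.  19.  20.] [0.137 0.045 0.054] [0.111 0.025 0.027] [0.168 0.065 0.069]
top cup_center 0.54 [307. 165.  15.  15.] [ 0.154 -0.041  0.028] [ 0.118 -0.06   0.012] [ 0.161 -0.022  0.058]
top gate 0.59 [427. 236.   8.  22.] [-0.127 -0.391  0.022] [-0.155 -0.405  0.015] [-0.098 -0.378  0.03 ]
top gate 0.54 [276. 179.  57.  11.] [0.085 0.003 0.113] [ 0.084 -0.074  0.079] [0.089 0.075 0.121]
top hammer 0.43 [425. 235.  12.  20.] [-0.127 -0.39   0.022] [-0.156 -0.404  0.013] [-0.098 -0.376  0.03 ]
top hammer 0.16 [277. 162.  21.  19.] [0.138 0.046 0.053] [0.11  0.024 0.023] [0.169 0.067 0.069]
top bur_stand 0.82 [132. 203.  20.  22.] [0.041 0.523 0.016] [0.016 0.499 0.002] [0.069 0.555 0.05 ]
top spare_wax 0.96 [408. 194.  29.  29.] [-0.001 -0.376  0.029] [-0.038 -0.406  0.01 ] [ 0.036 -0.35   0.035]
top pusher 0.67 [137. 268.  13.  34.] [-0.219  0.535  0.021] [-0.242  0.519  0.006] [-0.159  0.551  0.031]
top pusher 0.34 [259. 122.  93. 129.] [ 0.078 -0.002  0.02 ] [-0.088 -0.13   0.003] [0.27  0.126 0.103]
top rim slope [0.00609566 0.11465517] 470
knob [-8.16256944e-02 -1.63881884e-05  1.63815654e-01] [-0.07079181  0.0087589   0.17520827]
side rim slope [0.00521032 0.11233624] 453
knob [-0.08218781  0.00708069  0.15816889] [-0.07146521  0.01519161  0.16802167]
```

View pics/7.png

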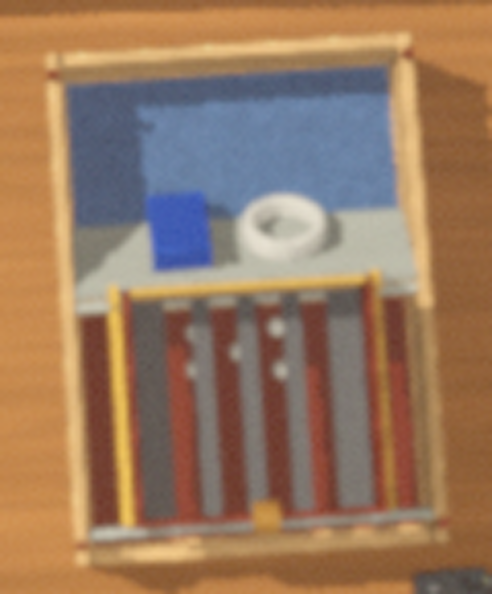

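```bash
python3 -c "
from h import *
ctrl.hand_in()"
```

```text
the job is handed in; nothing more can be done
```

The job is done and handed in at about 25 s of the 51 s allowed. I gripped the bronze knob, shook the basket through six 36 mm back-and-forth strokes, and tipped it to about 1.12 rad. Then I lowered it slowly and let go.

What the last checks showed:
- **Shot:** all five can be seen under the slots in the sweep tray, and none are left in the basket. I judged this by eye, because the network never picked out single shot.
- **Wax and ring:** both lie on the lower chute at the edge of the catch tray, not flat on the cloth. Their measured surfaces are centred at about x 0.14 m and 0.15 m of the stand, and z 0.05 m and 0.03 m. That is within the limits.
- **Basket:** it is level, with the rim slope no more than about 0.006 rad and the knob back at x -82 mm. The final lowering stopped 2 mm early because the force guard felt the basket touch its rest.
- **Other tools:** the bur stand, spare wax and pusher measured where they began, to within the measuring error. The hammer was partly hidden by the arm in the last picture, so I could not fully re-measure it. The arm never went low near it.

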